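# Find the high spot of a flywheel rim with a dial indicator

### The arm

A 7-joint arm with a two-finger parallel gripper is mounted at the origin on a cart in front of the work surface, level with it; the furniture and walls round the work are solid. World frame = base frame: x ahead of the robot, y to its left, z up, the work surface at z = 0. Lengths are in m, angles in rad, forces in N, time in s.
With the tool pointing down it reaches from about 0.35 to 0.9 m from the base axis. Payload 7.2 kg.
Tool frame: the origin (TCP) lies at the very end of the fingers, on their centre line; the grasp point (between the pads) lies 19 mm behind it (ctrl.tcp_to_grasp is the distance from the TCP to the grasp point, in m); z points along the fingers, y is the line along which they close (so a half turn about z gives the same grasp; the last joint's range is limited). The gripper opens to 85 mm and grips with 20 to 120 N. Pads are 22 mm wide; open, the fingers measure 114 mm over their backs; the gripper's body (76 mm by 85 mm) begins 54 mm behind the grasp point. The pads swing forward as they close: fully open they stand 13 mm farther back than shut.
Start: joints at [-1.19, 0.411, -0.013, 1.596, 0.006, 1.134, -0.082], TCP at [0.271, 0.563, 0.231] pointing down, gripper open.
Joint ranges: [-2.95, 2.95], [-0.29, 1.99], [-1.47, 1.44], [0.14, 2.54], [-1.03, 4.17], [0.13, 1.85], [-2.86, 2.86]. Speed limits (rad/s): [2.39, 2.39, 3.01, 3.01, 3.14, 3.14, 3.14].

### API

Orientations are given as a unit quaternion [x, y, z, w].
In Python, from bench import monitor, vision, ticket, ctrl gives the robot as it stands.
- The arm moves only by the shell command python3 -m handwheel 'ROWS'. ROWS is JSON, a list that holds one entry, the list of rows, each a list of 7 numbers: the shift along the tool's x, y, z in mm, then the turn, a rotation vector about the tool's x, y, z in degrees, then the finger opening in mm, from 0 to 85.4. In form: [[[x, y, z, wx, wy, wz, jaw], ...]]. A call has 1 to 20 rows; each row is the pose to reach, as a shift and turn from the pose commanded when the call began, along the tool's axes at that moment; what a row does not reach only later rows make up. A row lasts 1/12 s, in which the tool goes at most 41.7 mm and 7.16 degrees, less where a joint would pass 70% of its speed; a pose out of reach is approached as far as the arm can. A call with a gripper value outside its range is refused whole. The fingers move at their own pace and stop on an object; the grip force is fixed at half the most. Time passes only in rows, so rows that repeat a pose let the fingers close. It gives the time, the measured TCP pose, the force, the opening and the grip force at its end, in the units of the state.
- monitor.sense(): the state, without advancing time (a new reading comes with each control period).
- vision.capture(name): name is "scene" or "top" or "wrist"; returns a dict with "frame" (384x512x3 uint8, red, green, blue), "z_map" (384x512 float32, m along the optical axis (not along the pixel's ray), 0 where there is no reading), "mtx" (3x3 intrinsics, pixels), "rvec" (rotation vector, rad) and "tvec" (3), from world to camera coordinates, as OpenCV has them. Camera axes: x right, y down, z forward; pixel columns grow to the right and rows downward; lengths in m; the calibration is good to about 2 mm. A picture is of the moment at which its call begins.
- ticket.job_done(): hands the job in; it is judged then, once.
The state is a dict: "t": time; "joint_positions": joint angles; "qd": joint speeds; "tau": joint torques, N m; "tool_pos": TCP position; "ee_rot": TCP orientation; "contact_force": force on the tool from outside, world axes, zero at the start; "torque": the same for the moment, N m; "gripper_width": opening from 0.0 (shut) to 1.0 (fully open); "finger_force": force on a finger pad.
Only numpy, scipy, OpenCV 4.12 (cv2) and the standard library are available. Lean on these libraries where they do the work, as an engineer would, in place of code of your own. Each camera call takes 0.05 s, during which the arm holds its last target. There are 200 camera calls.

### The job

Take the flywheel by its orange knob and push it along its slide until the plain rim presses the dial indicator's sprung plunger in by about 3 mm; then, keeping the plunger pressed but never driven close to its end stop, turn the flywheel to find the one high spot of its rim. Hold the high spot at the plunger tip, to within about 5 degrees, for a second, then let go there without pulling the flywheel back, so that the high spot stays resting against the plunger. Keep the hand off the plunger, and leave the things round the fixture where they are.

Things in the scene. Friction and masses are not known exactly. Their poses are not given: they have to be found in the camera images.
- fixture: Grey bed plate fixed to the table, 285 x 130 x 14 mm, with slide carriage, flywheel and dial indicator. Origin on the table top under the flywheel axis when the carriage is fully back; x runs along the slide towards the indicator, z up. Plate: x -90 to +195 mm. Black dial (white face up, red needle): 58 mm across, top 67 mm up, centred at x = 138 mm; its plunger points to -x, 55 mm up.
- knob (a point): Where to grip the flywheel: on its axis, in the orange bar knob on top (14 mm thick, 56 long, 72 to 114 mm above the table), this point 99 mm above the table. x axis across the bar's thickness, y along the bar, z up; at flywheel = 0 its x is the fixture's x. Below it is the flywheel's dark flange, 120 mm across, top 72 mm up.
- flywheel (a joint): Angle of flywheel and knob, rad, positive anticlockwise from above, stops at +-0.78; stiff (0.1 N m), stays as left; starts near -0.7. The steel rim under the flange, radius 50 mm, has one rounded high spot, 55 mm at its crest, fading out 0.5 rad either side. Where the crest sits is unknown; it comes to the plunger at some angle between -0.30 and +0.62.
- carriage (a joint): Position of the carriage with the flywheel, m: 0 fully back, growing towards the indicator, at most 0.032. Dry friction 0.8 N, damper 100 N s/m. The plain rim meets the plunger at 0.016, the crest at 0.011. Let go, it is pushed back slowly by the plunger until the friction holds it, the plunger still in by about 1 mm.
- plunger (a joint): How far the indicator's plunger is pushed in, m: 0 free, solid end stop at 0.013. Spring 0.8 N/mm, no preload: each mm of rim height is 0.8 N more against the hand that holds the knob. The needle turns 0.4 rad per mm.
- plunger_tip (a point): Foremost point of the plunger's 8 mm brass ball tip, which touches the rim, 55 mm above the table; moves with the plunger.
- spindle (a point): Point on the flywheel's axis, 55 mm above the table; moves with the carriage. While the rim touches the plunger, the level distance from here to plunger_tip is the rim's radius there: 50 mm plain, 55 mm on the crest.
- red_spool: Spool of red thread, 34 mm across, 52 mm high, standing beside the fixture; origin under its centre. Not to be moved.
- black_tape: Roll of black tape, 58 mm across, 19 mm high, lying beside the fixture; origin under its centre. Not to be moved.
- sanding_block: Wooden sanding block, 40 x 68 x 28 mm, beside the fixture; origin under its centre. Not to be moved.

How it is judged:
On the way, in this order (a step that is already met when the one before it is completed fails the run):
1. The plain part of the rim, away from the high spot, presses the plunger in by at least 1.5 mm (value of joint plunger above 0.0015 m and horizontal distance between plunger_tip and spindle below 0.0535 m), for 0.1 s.
2. The high spot stands at the plunger tip (radius there more than 54 mm) and presses the plunger in by at least 2.5 mm (value of joint plunger above 0.0025 m and horizontal distance between plunger_tip and spindle above 0.054 m), for 0.5 s.
At the end, for the whole second after the job is handed in: The rim still rests against the plunger (plunger in by more than 0.2 mm) with its high spot at the tip: the rim's radius there is more than 54 mm, within 1 mm of the crest, about 6 degrees either way; the flywheel does not turn (horizontal distance between plunger_tip and spindle above 0.054 m and value of joint plunger above 0.0002 m and velocity of joint flywheel between -0.05 and 0.05 rad/s); the robot touches nothing.
It fails at once if The plunger is driven to within 1.5 mm of its end stop (value of joint plunger above 0.0115 m).
It fails at once if The hand or arm pushes on the plunger (contact force between any of the arm, the fingers and plunger above 0.5 N).
It fails at once if The red spool, the black tape or the sanding block is moved by more than 20 mm (distance of any of red_spool, black_tape, sanding_block from where it was at the start of the episode above 0.02 m).
It also fails if it takes over 64 s, if anything falls off the work surface, if the arm or the gripper's body presses on something with over 40 N, if the wrist force passes 120 N, or if a joint passes its speed limit or range.

## Working session

There is one attempt and no reset: what is moved stays moved. The work goes in short steps, Python scripts to look and compute and a shell command to move; the robot and the scene stay as the last step left them, time stands still between calls to the robot, and variables do not carry over. Pictures are saved under pics/ and viewed, at most 10 in all, crops included, and the job is handed in when it is done.

```bash
mkdir -p pics; ls; python3 - <<'E'
from bench import monitor, vision, ctrl
import cv2,numpy as np
s=monitor.sense();print(s['t'],s['tool_pos'],s['ee_rot'],s['contact_force'],ctrl.tcp_to_grasp)
for n in ["scene","top"]:
    d=vision.capture(n);cv2.imwrite(f"pics/{n}0.png",d["frame"][:,:,::-1]);np.savez(f"{n}0.npz",**d)
    print(n,d["mtx"],d["rvec"],d["tvec"])
E
```

```text
pics
0.0 [0.2710293  0.56264484 0.23047835] [ 2.22524457e-01  9.74926804e-01 -7.60922001e-04 -1.19458706e-04] [-0.62160298 -0.33666451 -0.20806043] 0.0187
scene [[440.28774906   0.         254.38573448]
 [  0.         440.28774906 186.50911394]
 [  0.           0.           1.        ]] [ 1.87945669 -0.68269074  0.46802376] [-0.28917293  0.25264044  0.455501  ]
top [[385.5819079    0.         257.34161705]
 [  0.         385.5819079  189.42810871]
 [  0.           0.           1.        ]] [ 2.19077008 -2.20061439  0.11019652] [0.16188115 0.51266581 0.9397802 ]
```

View pics/scene0.png

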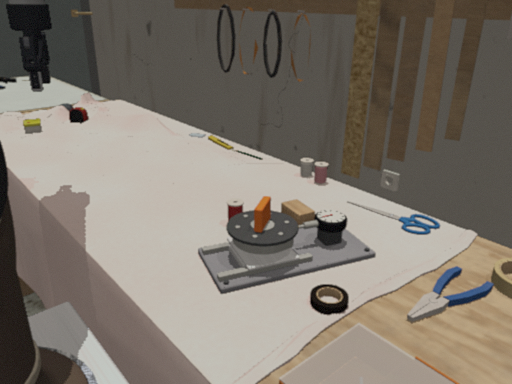

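View pics/top0.png

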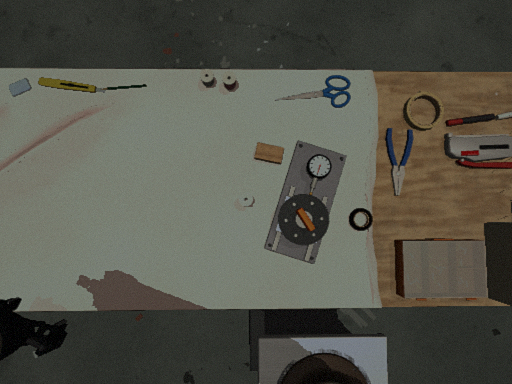

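The top view shows the fixture with the dial at (319,166), the flywheel at about (303,219), the tape at (361,219), the spool at (246,201) and the block at (269,153). In the scene view the orange knob is at about (263,214) and the dial at (331,222). I'll enlarge both.

```bash
python3 - <<'E'
import cv2,numpy as np
a=np.load("top0.npz")["frame"][135:270,230:380,::-1];b=np.load("scene0.npz")["frame"][185:285,195:380,::-1]
a=cv2.resize(a,None,fx=4,fy=4,interpolation=cv2.INTER_CUBIC);b=cv2.resize(b,None,fx=4,fy=4,interpolation=cv2.INTER_CUBIC)
cv2.imwrite("pics/topc.png",a);cv2.imwrite("pics/scenec.png",b)
E
```

```text
(no output)
```

View pics/topc.png

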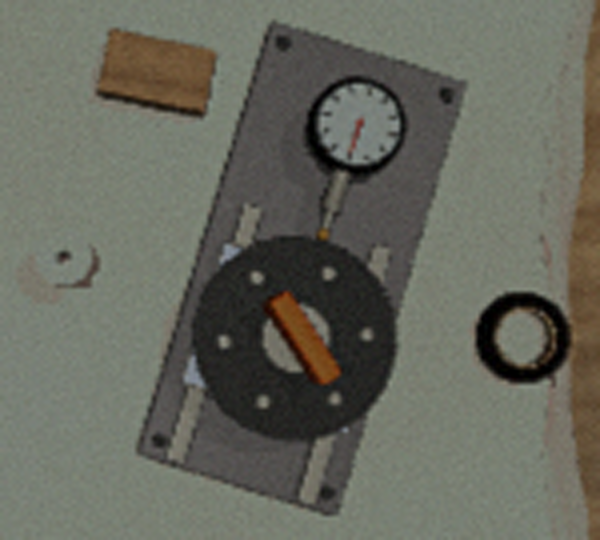

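View pics/scenec.png

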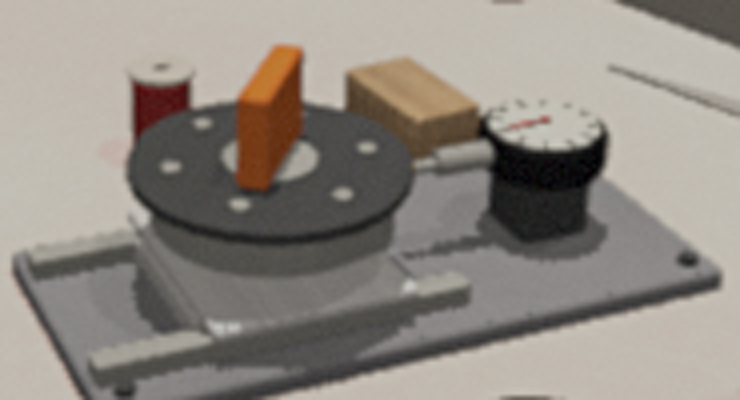

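The top crop shows bar ends at about (279,294) and (330,380), plate corners at (273,22), (466,82), (337,515) and (138,453), and the flange centre near (295,338). In the scene crop the centre of the bar's top is at about (270,74), with the dial face at (545,120).

```bash
cat > h.py <<'E'
import cv2,numpy as np
from scipy.spatial.transform import Rotation as R
def cam(d): return d["mtx"],cv2.Rodrigues(d["rvec"])[0],d["tvec"].reshape(3)
def ray(d,uv):
    K,r,t=cam(d);return -r.T@t, r.T@np.linalg.solve(K,[*uv,1.])
def atz(d,uv,z):
    c,v=ray(d,uv);return c+v*(z-c[2])/v[2]
def tri(a,ua,b,ub):
    P=[cam(q)[0]@np.c_[cam(q)[1],cam(q)[2]] for q in(a,b)]
    X=cv2.triangulatePoints(P[0],P[1],np.float64(ua).reshape(2,1),np.float64(ub).reshape(2,1))[:,0];return X[:3]/X[3]
E
python3 - <<'E'
from h import *
T=np.load("top0.npz");S=np.load("scene0.npz")
t=lambda x,y:((x+.5)/4-.5+230,(y+.5)/4-.5+135)
s=lambda x,y:((x+.5)/4-.5+195,(y+.5)/4-.5+185)
np.set_printoptions(precision=4,suppress=True)
print("cams",ray(T,(0,0))[0],ray(S,(0,0))[0])
print("knob ctr",tri(T,t(304,339),S,s(270,74)))
print("far end",tri(T,t(279,294),S,s(288,46)),"near",tri(T,t(330,380),S,s(253,102)))
print("dial",tri(T,t(358,123),S,s(545,121)))
c=[atz(T,t(*p),.014) for p in[(273,22),(466,82),(337,515),(138,453)]]
print(np.array(c),np.linalg.norm(c[0]-c[3]),np.linalg.norm(c[0]-c[1]))
d=(c[0]+c[1]-c[2]-c[3])[:2];d/=np.linalg.norm(d);print("yaw",np.degrees(np.arctan2(d[1],d[0])))
o=np.mean(c,0)[:2]-d*.0525;print("origin",o)
print("flange ctr",atz(T,t(295,338),.072))
e=atz(T,t(279,294),.114)-atz(T,t(330,380),.114);print("bar",np.degrees(np.arctan2(e[1],e[0])),np.linalg.norm(e))
for n,p,z in[("spool",(64,257),.052),("tape",(523,338),.019),("block",(158,66),.028)]:print(n,atz(T,t(*p),z))
# bar pts by depth
K,r,tt=cam(T);Z=T["z_map"];v,u=np.mgrid[195:245,290:325];z=Z[195:245,290:325]
X=(np.linalg.solve(K,np.stack([u.ravel()*z.ravel(),v.ravel()*z.ravel(),z.ravel()]))-tt[:,None]).T@r
m=(X[:,2]>.1)&(X[:,2]<.13);B=X[m];print(len(B),B.mean(0),B.min(0),B.max(0))
w,V=np.linalg.eigh(np.cov(B[:,:2].T));print(np.degrees(np.arctan2(V[1,1],V[0,1])))
from bench import monitor
q=monitor.sense();print(R.from_quat(q['ee_rot']).as_matrix())
E
```

```text
cams [0.4422 0.1844 0.9709] [ 0.0087 -0.4294  0.4128]
knob ctr [0.4395 0.0541 0.1109]
far end [0.4637 0.0687 0.1116] near [0.4172 0.0395 0.1106]
dial [0.567  0.0133 0.0653]
[[ 0.6379  0.0566  0.014 ]
 [ 0.5995 -0.0649  0.014 ]
 [ 0.3305  0.0212  0.014 ]
 [ 0.3692  0.1436  0.014 ]] 0.2823600797529643 0.12740724502130785
yaw -17.834590255833067
origin [0.4343 0.0552]
flange ctr [0.4395 0.054  0.072 ]
bar 30.120599737737276 0.05529170842113356
spool [0.4883 0.1886 0.052 ]
tape [ 0.4385 -0.0955  0.019 ]
block [0.6075 0.1302 0.028 ]
167 [0.4395 0.0545 0.1125] [0.4152 0.0361 0.1   ] [0.4645 0.073  0.1177]
-147.34317360777504
[[-0.901   0.4339 -0.0005]
 [ 0.4339  0.901  -0.0013]
 [-0.0001 -0.0014 -1.    ]]
```

```bash
python3 -m handwheel '[[[-30,-30,0,0,0,7,45],[-60,-60,0,0,0,14,45],[-90,-90,0,0,0,21,45],[-115,-120,0,0,0,28,45],[-140,-145,0,0,0,35,45],[-165,-170,0,0,0,42,45],[-190,-195,0,0,0,49,45],[-215,-220,0,0,0,56,45],[-240,-245,0,0,0,63,45],[-265,-270,0,0,0,70,45],[-285,-295,0,0,0,77,45],[-305,-315,0,0,0,84,45],[-325,-335,0,0,0,91,45],[-345,-355,0,0,0,98,45],[-360,-370,0,0,0,105,45],[-368,-380,0,0,0,112,45],[-372,-385,10,0,0,118,45],[-372,-385,20,0,0,122,45],[-372,-385,30,0,0,122,45],[-372,-385,30,0,0,122,45]]]'
python3 - <<'E'
from h import *
from bench import monitor,vision
s=monitor.sense();print(s['t'],s['tool_pos'],s['joint_positions'],s['contact_force']);print(R.from_quat(s['ee_rot']).as_matrix().round(3))
d=vision.capture("wrist");np.savez("w1.npz",**d);cv2.imwrite("pics/w1.png",d["frame"][:,:,::-1])
E
```

```text
t: 1.77
tool_pos: [0.438, 0.0547, 0.1995]
ee_rot: [0.96, 0.279, -0.002, 0.0]
contact_force: [-0.1, 0.9, 0.2]
gripper_width: 0.526
finger_force: 0.0
1.7667 [0.43802619 0.05474636 0.19950846] [-0.72633871  0.13126297  0.54632298  2.08395595 -0.083061    0.95001672
 -1.13995348] [-0.05208083  0.89875637  0.15681502]
[[ 0.844  0.536 -0.003]
 [ 0.536 -0.844 -0.001]
 [-0.003 -0.001 -1.   ]]
```

View pics/w1.png

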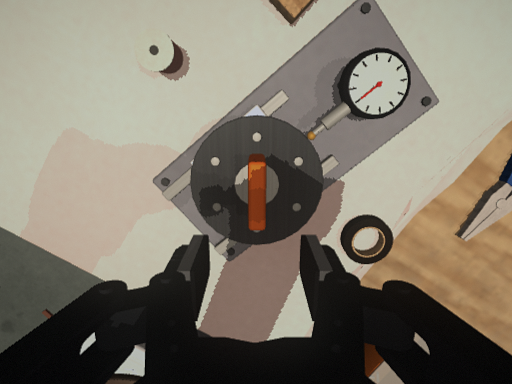

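The wrist view shows the bar upright at about (257,193) between the open fingers, with the plunger tip clear at (311,136). I'll go down and grip.

```bash
python3 -m handwheel '[[[1,1,25,0,0,0,45],[1,1,50,0,0,0,45],[1,1,75,0,0,0,45],[1,1,95,0,0,0,45],[1,1,108,0,0,0,45],[1,1,116,0,0,0,45],[1,1,118,0,0,0,45],[1,1,118,0,0,0,45],[1,1,118,0,0,0,30],[1,1,118,0,0,0,20],[1,1,118,0,0,0,14],[1,1,118,0,0,0,8],[1,1,118,0,0,0,8],[1,1,118,0,0,0,8],[1,1,118,0,0,0,8]]]'
```

```text
t: 3.07
tool_pos: [0.4414, 0.0547, 0.0842]
ee_rot: [0.961, 0.278, 0.001, -0.0]
contact_force: [-0.6, -0.9, 5.5]
gripper_width: 0.157
finger_force: 58.4
```

```bash
cat >> h.py <<'E'
C=np.array([.5665,.0133,.067]);yaw=np.radians(-17.8)
def needle(d):
    K,r,t=cam(d);rgb=d["frame"].astype(float);h,w=rgb.shape[:2]
    v,u=np.mgrid[:h,:w];c=-r.T@t
    D=np.linalg.solve(K,np.stack([u.ravel(),v.ravel(),np.ones(h*w)])).T@r
    P=c+D*((C[2]-c[2])/D[:,2])[:,None]-C
    a=np.c_[P[:,0]*np.cos(yaw)+P[:,1]*np.sin(yaw),-P[:,0]*np.sin(yaw)+P[:,1]*np.cos(yaw)]*1e3
    f=rgb.reshape(-1,3);rad=np.hypot(*a.T)
    red=np.clip(f[:,0]-np.maximum(f[:,1],f[:,2])-25,0,None)*(rad<24)
    wh=(f.min(1)>0.65*f[rad<20].min(1).max())&(rad<30)
    n=int((red>0).sum())
    if n<4: return n,None
    # principal line, pointing to the heavier/longer side from face centre (white mask)
    ctr=(a[wh].min(0)+a[wh].max(0))/2;q=a-ctr
    m=(red[:,None]*q).sum(0)/red.sum()
    return n,ctr.round(1),m.round(1),round(float(np.degrees(np.arctan2(m[1],m[0]))),1)
def look(names=("top","scene","wrist")):
    from bench import monitor,vision
    s=monitor.sense();p=s['tool_pos'];o=np.array([.435,.0554]);e=np.array([np.cos(yaw),np.sin(yaw)])
    M=R.from_quat(s['ee_rot']).as_matrix();g=p-0*M[:,2]
    print("t %.2f along %.2f mm side %.2f z %.1f F along %.2f side %.2f Fz %.2f Mz %.3f tool yaw-fix(q) %.1f deg j7 %.2f w %.3f"%(s['t'],((p[:2]-o)@e)*1e3,((p[:2]-o)@[-e[1],e[0]])*1e3,p[2]*1e3,s['contact_force'][:2]@e,s['contact_force'][:2]@[-e[1],e[0]],s['contact_force'][2],s['torque'][2],np.degrees(np.arctan2(M[1,0],M[0,0])-yaw)-90,s['joint_positions'][6],s['gripper_width']))
    for n in names:
        d=vision.capture(n);np.savez(f"last_{n}.npz",**d);print(n,needle(d))
E
python3 -m handwheel '[[[1,1,0,0,0,0,8],[2,2,0,0,0,0,8],[3,3,0,0,0,0,8],[4,4,0,0,0,0,8],[4.5,5,0,0,0,0,8],[5,6,0,0,0,0,8],[5,6,0,0,0,0,8],[5,6,0,0,0,0,8]]]'
python3 - <<'E'
from h import *
for n in("top0","scene0","w1"):print(n,needle(np.load(n+".npz")))
look()
a=np.load("last_wrist.npz")["frame"][:,:,::-1];cv2.imwrite("pics/w2.png",a)
E
```

```text
t: 3.73
tool_pos: [0.4488, 0.0523, 0.0842]
ee_rot: [0.961, 0.278, 0.001, -0.0]
contact_force: [0.2, 0.5, 5.6]
gripper_width: 0.159
finger_force: 58.4
top0 (9, array([-1. ,  0.3]), array([-3.9, -0.5]), -172.0)
scene0 (13, array([1.4, 0.2]), array([-8.2, -1.1]), -172.2)
w1 (82, array([-1.5, -0.6]), array([-5.5,  1.7]), 162.8)
t 3.73 along 14.07 mm side 1.31 z 84.2 F along 0.08 side 0.51 Fz 5.57 Mz 0.100 tool yaw-fix(q) -39.9 deg j7 -0.96 w 0.159
top (9, array([-1. ,  0.3]), array([-3.7, -0.5]), -171.6)
scene (14, array([1.4, 0.2]), array([-8.3, -1.2]), -171.8)
wrist (227, array([ 1.5, -1.3]), array([-8.8,  2.5]), 164.0)
```

View pics/w2.png

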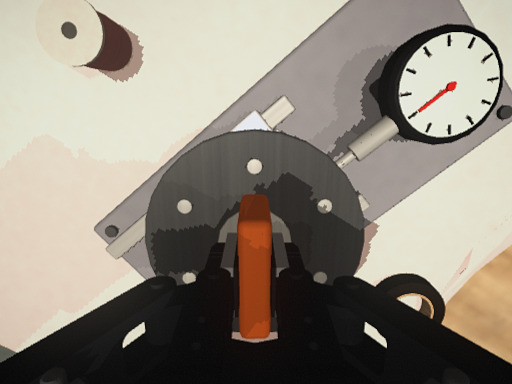

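The wrist view shows the knob held and the needle at (452,87)-(415,112), still at its free position. I'll push on in small steps.

```bash
python3 -m handwheel '[[[0.6,0.7,0,0,0,0,8],[1.2,1.5,0,0,0,0,8],[1.9,2.3,0,0,0,0,8],[2.5,3,0,0,0,0,8],[2.5,3,0,0,0,0,8],[2.5,3,0,0,0,0,8]]]'
python3 -c "
from h import *
look(('scene','wrist'))"
```

```text
t: 4.38
tool_pos: [0.4524, 0.0512, 0.0842]
ee_rot: [0.961, 0.278, 0.001, -0.0]
contact_force: [-1.8, -0.7, 5.8]
gripper_width: 0.155
finger_force: 58.4
t 4.38 along 17.87 mm side 1.31 z 84.2 F along -1.49 side -1.20 Fz 5.76 Mz 0.105 tool yaw-fix(q) -39.9 deg j7 -0.96 w 0.155
scene (15, array([1.4, 0.2]), array([-5.8, -0.2]), -177.6)
wrist (221, array([ 1.2, -1.5]), array([-8.2,  4.4]), 152.0)
```

```bash
python3 -m handwheel '[[[0.5,0.6,0,0,0,0,8],[1,1.2,0,0,0,0,8],[1.6,1.9,0,0,0,0,8],[1.6,1.9,0,0,0,0,8],[1.6,1.9,0,0,0,0,8],[1.6,1.9,0,0,0,0,8]]]'
python3 -c "
from h import *
look(('wrist',))"
```

```text
t: 4.98
tool_pos: [0.4544, 0.0505, 0.0842]
ee_rot: [0.96, 0.278, 0.0, -0.0]
contact_force: [-2.1, 0.5, 7.3]
gripper_width: 0.155
finger_force: 58.7
t 4.98 along 19.99 mm side 1.29 z 84.2 F along -2.14 side -0.13 Fz 7.28 Mz 0.028 tool yaw-fix(q) -39.9 deg j7 -0.95 w 0.155
wrist (230, array([ 1.5, -1.4]), array([-5.8,  8.1]), 125.5)
```

```bash
python3 - <<'E'
s=open('h.py').read()
s=s.replace("    return n,ctr.round(1),m.round(1),round","    g=red>0;b=a[g]-a[g].mean(0);x=np.linalg.eigh(b.T@b)[1][:,1]\n    pr=b@x;x=x*(1 if pr.max()>-pr.min() else -1)\n    return n,'pca %.1f'%np.degrees(np.arctan2(x[1],x[0])),round")
open('h.py','w').write(s)
E
python3 -c "
from h import *
for n in('w1','last_wrist'):print(needle(np.load(n+'.npz')))
a=cv2.imread('pics/w2.png')[:,:,::-1];d=dict(np.load('last_wrist.npz'));
print([type(v) for v in d.values()][:1]);f=d['frame'][0:200,312:512,::-1];cv2.imwrite('pics/w3.png',cv2.resize(np.hstack([a[0:200,312:512,::-1],f]),None,fx=2,fy=2))
"
```

```text
(82, 'pca 179.4', 162.8)
(230, 'pca 120.7', 125.5)
[<class 'numpy.ndarray'>]
```

View pics/w3.png

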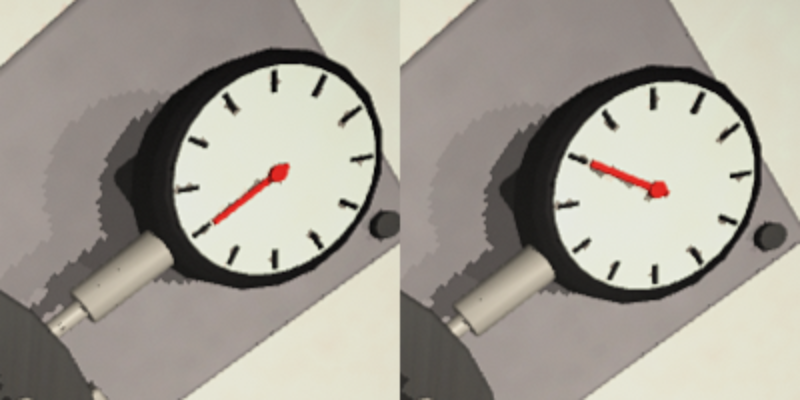

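Step 1's press reads about 2.6 mm: the needle turned 59 degrees between the two crops, from pointing at the plunger to up-left. Now I'll turn anticlockwise.

```bash
sed -i 's/-25,0,None/-12,0,None/' h.py; python3 -m handwheel '[[[0,0,0,0,0,-3,8],[0,0,0,0,0,-6,8],[0,0,0,0,0,-9,8],[0,0,0,0,0,-12,8],[0,0,0,0,0,-12,8],[0,0,0,0,0,-12,8]]]' >/dev/null
python3 -c "
from h import *
for n in('top0','scene0','w1'):print(n,needle(np.load(n+'.npz')))
look()"
python3 -m handwheel '[[[0,0,0,0,0,-3,8],[0,0,0,0,0,-6,8],[0,0,0,0,0,-9,8],[0,0,0,0,0,-12,8],[0,0,0,0,0,-12,8],[0,0,0,0,0,-12,8]]]' >/dev/null
python3 -c "
from h import *
look()"
```

```text
top0 (15, 'pca 179.4', -173.2)
scene0 (21, 'pca -174.8', -171.1)
w1 (91, 'pca 179.5', 162.8)
t 5.53 along 19.85 mm side 1.47 z 84.2 F along -3.35 side 0.84 Fz 6.73 Mz 0.227 tool yaw-fix(q) -27.8 deg j7 -0.78 w 0.149
top (14, 'pca 117.8', 117.9)
scene (19, 'pca 120.3', 141.2)
wrist (241, 'pca -64.1', 121.6)
t 6.18 along 19.76 mm side 1.53 z 84.2 F along -3.05 side 1.06 Fz 7.58 Mz 0.178 tool yaw-fix(q) -15.8 deg j7 -0.60 w 0.156
top (17, 'pca 109.0', 106.7)
scene (21, 'pca -71.9', 126.5)
wrist (229, 'pca -71.5', 94.5)
```

```bash
for i in 1; do python3 -m handwheel '[[[0,0,0,0,0,-3,8],[0,0,0,0,0,-6,8],[0,0,0,0,0,-9,8],[0,0,0,0,0,-12,8],[0,0,0,0,0,-12,8],[0,0,0,0,0,-12,8]]]' >/dev/null
python3 -c "
from h import *
look()"; done
python3 -m handwheel '[[[0,0,0,0,0,-3,8],[0,0,0,0,0,-6,8],[0,0,0,0,0,-9,8],[0,0,0,0,0,-12,8],[0,0,0,0,0,-12,8],[0,0,0,0,0,-12,8]]]' >/dev/null
python3 -c "
from h import *
look()"
```

```text
t 6.83 along 19.54 mm side 1.58 z 84.2 F along -4.36 side 1.81 Fz 8.17 Mz 0.135 tool yaw-fix(q) -3.8 deg j7 -0.42 w 0.157
top (15, 'pca 58.5', 50.5)
scene (13, 'pca 59.5', 73.6)
wrist (233, 'pca -114.7', 67.8)
t 7.48 along 19.24 mm side 1.61 z 84.2 F along -5.06 side 0.73 Fz 9.33 Mz 0.249 tool yaw-fix(q) 8.2 deg j7 -0.24 w 0.153
top (15, 'pca 4.6', -0.3)
scene (19, 'pca 9.8', -7.9)
wrist (196, 'pca 4.0', 32.1)
```

```bash
python3 -m handwheel '[[[0,0,0,0,0,-2,8],[0,0,0,0,0,-5,8],[0,0,0,0,0,-5,8],[0,0,0,0,0,-5,8]]]' >/dev/null
python3 -c "
from h import *
look()"
python3 -m handwheel '[[[0,0,0,0,0,-2,8],[0,0,0,0,0,-5,8],[0,0,0,0,0,-5,8],[0,0,0,0,0,-5,8]]]' >/dev/null
python3 -c "
from h import *
look()"
python3 -m handwheel '[[[0,0,0,0,0,-3,8],[0,0,0,0,0,-6,8],[0,0,0,0,0,-9,8],[0,0,0,0,0,-10,8],[0,0,0,0,0,-10,8],[0,0,0,0,0,-10,8]]]' >/dev/null
python3 -c "
from h import *
look()"
```

```text
t 7.97 along 19.09 mm side 1.59 z 84.2 F along -6.51 side 0.77 Fz 8.77 Mz 0.266 tool yaw-fix(q) 13.2 deg j7 -0.16 w 0.152
top (17, 'pca 18.0', 13.0)
scene (18, 'pca 24.4', 10.3)
wrist (194, 'pca -159.4', 42.5)
t 8.45 along 19.10 mm side 1.58 z 84.2 F along -5.60 side 0.77 Fz 8.78 Mz 0.378 tool yaw-fix(q) 18.2 deg j7 -0.09 w 0.155
top (14, 'pca 45.1', 37.5)
scene (14, 'pca 45.4', 51.6)
wrist (197, 'pca 47.8', 43.7)
t 9.10 along 19.48 mm side 1.46 z 84.2 F along -3.98 side -0.08 Fz 7.81 Mz 0.179 tool yaw-fix(q) 28.1 deg j7 0.07 w 0.155
top (15, 'pca 84.6', 78.0)
scene (19, 'pca 84.8', 102.0)
wrist (115, 'pca -94.2', 101.7)
```

```bash
python3 - <<'E'
import numpy as np
from scipy.optimize import least_squares
q=np.array([-39.9,-27.8,-15.8,-3.8,8.2,13.2,18.2,28.1]);n=np.array([120.7,115.9,108.5,65.3,4,20.6,47.8,85.8]);al=np.array([19.99,19.85,19.76,19.54,19.24,19.09,19.10,19.48])
y=(179.5-n)/22.92-al
for nm,f in dict(cos=lambda x:2.5*(1+np.cos(np.pi*np.clip(x/28.65,-1,1))),smooth=lambda x:5*(1-np.clip(abs(x)/28.65,0,1)**2)**2).items():
    for k in(2,4):
        g=lambda p:p[1]+f(q-p[0])*1+(p[2]*np.sin(np.radians(q))+p[3]*np.cos(np.radians(q)) if k==4 else 0)-y
        r=least_squares(g,[8,-17,0,0]);print(nm,k,r.x.round(2),r.fun.round(2))
E
```

```text
cos 2 [  9.79 -17.04   0.     0.  ] [ 0.39  0.04 -0.23  0.22 -0.49 -0.05  0.33 -0.2 ]
cos 4 [  9.93 -18.55   0.07   1.63] [ 0.09 -0.06 -0.21  0.3  -0.38  0.06  0.42 -0.21]
smooth 2 [  9.73 -17.14   0.     0.  ] [ 0.28 -0.07 -0.27  0.43 -0.59 -0.13  0.37 -0.02]
smooth 4 [ 11.32 -21.15  -0.69   4.28] [-0.    0.03 -0.13  0.33 -0.55 -0.03  0.49 -0.15]
```

```bash
python3 -m handwheel '[[[0,0,0,0,0,3,8],[0,0,0,0,0,6,8],[0,0,0,0,0,9,8],[0,0,0,0,0,12,8],[0,0,0,0,0,15,8],[0,0,0,0,0,15,8],[0,0,0,0,0,15,8]]]' >/dev/null
python3 -c "
from h import *
look()"
for i in 1 2; do :; done
python3 -m handwheel '[[[0,0,0,0,0,2,8],[0,0,0,0,0,3,8],[0,0,0,0,0,3,8],[0,0,0,0,0,3,8]]]' >/dev/null
python3 -c "
from h import *
look()"
python3 -m handwheel '[[[0,0,0,0,0,2,8],[0,0,0,0,0,3,8],[0,0,0,0,0,3,8],[0,0,0,0,0,3,8]]]' >/dev/null
python3 -c "
from h import *
look()"
python3 -m handwheel '[[[0,0,0,0,0,2,8],[0,0,0,0,0,4,8],[0,0,0,0,0,4,8],[0,0,0,0,0,4,8]]]' >/dev/null
python3 -c "
from h import *
look()"
```

```text
t 9.83 along 19.26 mm side 1.53 z 84.2 F along -5.06 side 0.95 Fz 8.87 Mz -0.186 tool yaw-fix(q) 13.1 deg j7 -0.16 w 0.151
top (14, 'pca 11.1', 4.6)
scene (19, 'pca 17.0', -0.2)
wrist (194, 'pca -170.1', 36.0)
t 10.32 along 19.18 mm side 1.56 z 84.2 F along -5.13 side 0.26 Fz 8.79 Mz 0.007 tool yaw-fix(q) 10.1 deg j7 -0.21 w 0.158
top (14, 'pca 6.7', 0.5)
scene (19, 'pca 9.8', -6.2)
wrist (185, 'pca 4.0', 32.0)
t 10.80 along 19.22 mm side 1.55 z 84.2 F along -4.78 side 0.02 Fz 8.25 Mz -0.070 tool yaw-fix(q) 7.1 deg j7 -0.25 w 0.152
top (15, 'pca -173.8', 1.7)
scene (19, 'pca 9.8', -5.2)
wrist (204, 'pca 6.0', 33.2)
t 11.28 along 19.27 mm side 1.55 z 84.2 F along -4.39 side 1.52 Fz 8.09 Mz -0.327 tool yaw-fix(q) 3.1 deg j7 -0.31 w 0.155
top (13, 'pca 21.7', 15.3)
scene (17, 'pca 25.1', 12.2)
wrist (204, 'pca 21.3', 44.9)
```

```bash
python3 -m handwheel '[[[0,0,0,0,0,-2,8],[0,0,0,0,0,-3,8],[0,0,0,0,0,-3,8],[0,0,0,0,0,-3,8]]]' >/dev/null
python3 -c "
from h import *
look(('wrist',))"
python3 -m handwheel '[[[0,0,0,0,0,-2,8],[0,0,0,0,0,-2,8],[0,0,0,0,0,-2,8]]]' >/dev/null
python3 -c "
from h import *
look(('wrist',))"
python3 -m handwheel '[[[0,0,0,0,0,-2,8],[0,0,0,0,0,-3,8],[0,0,0,0,0,-3,8],[0,0,0,0,0,-3,8]]]' >/dev/null
python3 -c "
from h import *
look(('wrist',))"
```

```text
t 11.77 along 19.22 mm side 1.60 z 84.2 F along -6.50 side 1.07 Fz 9.45 Mz -0.014 tool yaw-fix(q) 6.1 deg j7 -0.27 w 0.156
wrist (203, 'pca -170.9', 34.2)
t 12.07 along 19.15 mm side 1.60 z 84.2 F along -5.99 side 1.07 Fz 8.58 Mz 0.249 tool yaw-fix(q) 8.2 deg j7 -0.24 w 0.151
wrist (199, 'pca -171.7', 31.8)
t 12.45 along 19.09 mm side 1.57 z 84.2 F along -5.78 side 1.53 Fz 9.18 Mz 0.050 tool yaw-fix(q) 11.1 deg j7 -0.19 w 0.147
wrist (196, 'pca -168.8', 38.1)
```

```bash
python3 -m handwheel '[[[0,0,0,0,0,2,8],[0,0,0,0,0,2.6,8],[0,0,0,0,0,2.6,8],[0,0,0,0,0,2.6,8],[0,0,0,0,0,2.6,8],[0,0,0,0,0,2.6,8],[0,0,0,0,0,2.6,8],[0,0,0,0,0,2.6,8],[0,0,0,0,0,2.6,8],[0,0,0,0,0,2.6,8],[0,0,0,0,0,2.6,8],[0,0,0,0,0,2.6,8],[0,0,0,0,0,2.6,8],[0,0,0,0,0,2.6,8],[0,0,0,0,0,2.6,8],[0,0,0,0,0,2.6,8]]]' >/dev/null
python3 -c "
from h import *
look(('wrist','top'))"
```

```text
t 13.83 along 19.15 mm side 1.55 z 84.2 F along -6.06 side 1.12 Fz 9.32 Mz -0.141 tool yaw-fix(q) 8.5 deg j7 -0.23 w 0.154
wrist (196, 'pca -176.6', 35.6)
top (15, 'pca -173.8', 1.6)
```

Needle at about 3.4 degrees, which is its peak (plunger about 7.7 mm), and held for over a second. Now I'll release.

```bash
python3 -m handwheel '[[[0,0,0,0,0,0,20],[0,0,0,0,0,0,30],[0,0,0,0,0,0,50],[0,0,0,0,0,0,70],[0,0,0,0,0,0,70],[0,0,0,0,0,0,70],[0,0,0,0,0,0,70],[0,0,0,0,0,0,70],[0,0,0,0,0,0,70],[0,0,0,0,0,0,70]]]'
python3 -c "
from h import *
look()
cv2.imwrite('pics/w4.png',np.load('last_wrist.npz')['frame'][:,:,::-1])"
```

```text
t: 14.77
tool_pos: [0.4542, 0.0502, 0.0833]
ee_rot: [0.762, 0.647, -0.0, -0.0]
contact_force: [-0.1, 0.4, -0.2]
gripper_width: 0.818
finger_force: 0.0
t 14.77 along 19.89 mm side 0.89 z 83.3 F along -0.22 side 0.32 Fz -0.18 Mz 0.018 tool yaw-fix(q) 8.5 deg j7 -0.23 w 0.818
top (13, 'pca 155.6', 158.7)
scene (24, 'pca -20.1', 169.5)
wrist (177, 'pca -24.1', 174.5)
```

View pics/w4.png

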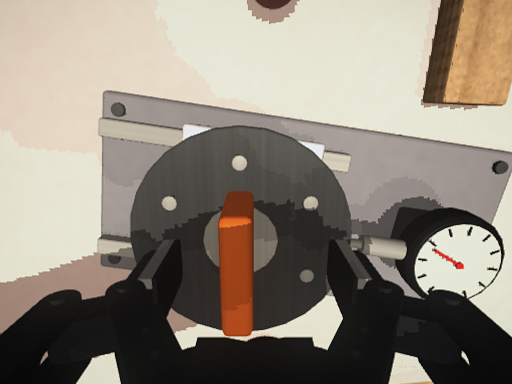

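The fingers are clear on both sides of the bar at (237,265) and the plunger is still in by about 1 mm. I'll raise the hand.

```bash
python3 -m handwheel '[[[0,0,-10,0,0,0,70],[0,0,-30,0,0,0,70],[0,0,-55,0,0,0,70],[0,0,-80,0,0,0,70],[0,0,-100,0,0,0,70],[0,0,-100,0,0,0,70],[0,0,-100,0,0,0,70],[0,0,-100,0,0,0,70]]]' >/dev/null
python3 - <<'E'
from h import *
look()
for n in("top","wrist"):
    d=np.load(f"last_{n}.npz");K,r,tt=cam(d);z=d["z_map"].ravel();v,u=np.mgrid[:384,:512]
    X=(np.linalg.solve(K,np.stack([u.ravel()*z,v.ravel()*z,z]))-tt[:,None]).T@r
    f=d["frame"].reshape(-1,3).astype(int)
    m=(f[:,0]>f[:,2]+50)&(X[:,2]>.105)&(X[:,2]<.12)&(np.hypot(X[:,0]-.445,X[:,1]-.052)<.04)
    B=X[m];w,V=np.linalg.eigh(np.cov(B[:,:2].T));print(n,m.sum(),B.mean(0),(np.degrees(np.arctan2(V[1,1],V[0,1]))+17.8-90+90)%180-90)
E
```

```text
t 15.58 along 19.53 mm side 0.79 z 183.2 F along -0.49 side 0.22 Fz 0.02 Mz 0.022 tool yaw-fix(q) 8.5 deg j7 -0.30 w 0.821
top (13, 'pca 155.6', 158.7)
scene (25, 'pca 158.4', 168.9)
wrist (82, 'pca 156.6', 154.7)
top 61 [0.44885692 0.06796281 0.11319274] 1.8603550941107017
wrist 1413 [0.44669494 0.0552425  0.11318645] 8.353322763123245
```

```bash
python3 -c "
from bench import ticket
print(ticket.job_done())"
```

```text
the job is handed in; nothing more can be done
None
```

The job is handed in: the high spot was found at about +8.5° (0.15 rad), held at the plunger for over a second and released there. The plunger is still in by about 1 mm, read from the needle, and the hand is clear; the judged result was not shown.

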